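# Nudge a glass blank into its pocket and bed it down

### The arm

A 7-joint arm with a two-finger parallel gripper is mounted at the origin on the work surface. World frame = base frame: x ahead of the robot, y to its left, z up, the work surface at z = 0. Lengths are in m, angles in rad, forces in N, time in s.
With the tool pointing down it reaches from about 0.4 to 0.85 m from the base axis. Payload 4.5 kg.
Tool frame: the origin (TCP) lies between the finger pads; the fingertips stand 14 mm ahead of it and the grasp point (between the pads) lies 5 mm behind it; z points along the fingers, y is the line along which they close (so a half turn about z gives the same grasp; the last joint's range is limited). The gripper opens to 88 mm and grips with 3 to 60 N. Pads are 18 mm wide; open, the fingers measure 123 mm over their backs; the gripper's body (75 mm by 187 mm) begins 45 mm behind the grasp point.
Start: joints at [-1.147, 0.689, -0.195, 1.565, 0.157, 0.902, -0.215], TCP at [0.237, 0.578, 0.253] pointing down, gripper open.
Joint ranges: [-3.01, 3.01], [-0.46, 2.08], [-1.47, 1.51], [0.13, 2.56], [-1, 4.14], [0.04, 2.09], [-2.66, 2.66]. Speed limits (rad/s): [2.57, 2.57, 3.14, 3.14, 3.14, 3.14, 3.14].

### API

Orientations are given as a 3x3 rotation matrix whose columns are the frame's x, y, z axes.
In Python, from station import ctrl gives the robot as it stands.
- The arm moves only by the tool carry_out, never from a script. Its argument "motion" is a list of rows, each a list of 3 entries, a list of its own where there are three numbers: the shift along the world's x, y, z in m, then the turn about the world's z in degrees, then the finger opening in m, from 0 to 0.0881. In form: [[[x, y, z], turn, hand], ...]. A call has 1 to 20 rows; each row shifts and turns the commanded pose from where the row before left it; what a row does not reach is not made up. A row lasts 1/10 s, in which the tool goes at most 50 mm and 8.59 degrees, less where a joint would pass 70% of its speed; a pose out of reach is approached as far as the arm can. A call with a gripper value outside its range is refused whole. The fingers move at their own pace and stop on an object; "force" is the grip in N (left out, the last holds). Time passes only in rows, so rows that do not move let the fingers close. It gives the time, the measured TCP pose, the force, the opening and the grip force at its end, in the units of the state.
- ctrl.sense(): the state, without advancing time (a new reading comes with each control period).
- ctrl.grab_frame(name): name is "scene" or "top" or "wrist"; returns a dict with "img" (400x640x3 uint8, red, green, blue), "z_map" (400x640 float32, m along the optical axis (not along the pixel's ray), 0 where there is no reading), "intrinsics" (3x3 intrinsics, pixels), "pose" (4x4, takes a point from camera to world coordinates). Camera axes: x right, y down, z forward; pixel columns grow to the right and rows downward; lengths in m; the calibration is good to about 2 mm. A picture is of the moment at which its call begins.
- ctrl.job_done(): hands the job in; it is judged then, once.
The state is a dict: "t": time; "joint_pos": joint angles; "joint_vel": joint speeds; "joint_efforts": joint torques, N m; "tcp_pos": TCP position; "ee_rot": TCP orientation; "contact_force": force on the tool from outside, world axes, zero at the start; "ft_torque": the same for the moment, N m; "grip_width": finger opening in m; "finger_force": force on a finger pad.
Only numpy, scipy, OpenCV 4.12 (cv2) and the standard library are available. Lean on these libraries where they do the work, as an engineer would, in place of code of your own. Each camera call takes 0.05 s, during which the arm holds its last target. There are 200 camera calls.

### The job

Slide the large glass disc across the graphite plate, without lifting it off the plate, until it drops into the plate's round pocket. Then press it straight down on top, gently, until the stiff pad under it has sunk to its hard stop and you feel the disc bear firmly (about 10 N), and let go. Do not press the glass hard enough to chip it (25 N), and leave the small glass disc and everything else on the bench where they are.

Things in the scene. Friction and masses are not known exactly. Their poses are not given: they have to be found in the camera images.
- plate: Dark graphite plate, 180 x 440 x 24 mm (x, y, z of its frame), fixed on levelling feet so that its upper face is 32 to 40 mm above the bench. Origin: centre of its underside; its z is up. It has one round pocket, 90 mm wide, in its middle.
- pocket (a point): Centre of the pocket's mouth, level with the plate's upper face; same axes as the plate. In the pocket, at first 3 mm below the plate's face, is the flat grey felt face of a stiff pad 87 mm across.
- seat (a joint): How far the pad has been pushed down from its start, in m (0 = face 3 mm below the plate's face). It sinks under about 4 N, does not spring back, and is not moved by the disc's weight. It can sink until the disc on it meets a hard stop under the pad, whose height is hidden and differs from run to run: anywhere from 3 to 13 mm of travel.
- blank: The large disc: clear amber glass, flat, 84 mm across and 18 mm thick, about 250 g, lying flat near one end of the plate (112 to 165 mm from the pocket). Origin: centre of its underside; z is up. Too wide for most grippers; pushed at its edge it slides with about 0.5 to 2.5 N. In the pocket it has 3 mm of play all round; dropped in and not yet pressed, its top stands 15 mm above the plate.
- blank_center (a point): Centre of the large disc, 9 mm above its underside and 9 mm below its top: 9 mm above the plate's face while it slides, 6 mm above it when it has dropped in, and 7 mm below to 3 mm above it when pressed home.
- small_disc: Bystander: small amber glass disc, 48 mm across, 18 mm thick, lying on the other end of the plate. Origin: centre of its underside.
- jar: Bystander: lidded jar, 60 mm across, 85 mm tall, at the left of the plate. Origin: centre of its underside.
- brush: Bystander: hand brush lying at the right of the plate. Origin: on its underside.
- collar: Bystander: brass collar, 56 mm across, 16 mm tall, at the left of the plate. Origin: centre of its underside.
Not all that is in view belongs to the job. What is shaped like the blank but black or green is not meant.

How it is judged:
By the outcome, as a careful person would: the job done as asked, in the order asked, and still so for the second after the job is handed in, with the robot touching nothing.
It also fails if it takes over 67 s, if anything falls off the work surface, if the arm or the gripper's body presses on something with over 40 N, if the wrist force passes 120 N, or if a joint passes its speed limit or range.

## Working session

There is one attempt and no reset: what is moved stays moved. The work goes in short steps, Python scripts to look and compute and a tool call to move; the robot and the scene stay as the last step left them, time stands still between calls to the robot, and variables do not carry over. Pictures are saved under pics/ and viewed, at most 10 in all, crops included, and the job is handed in when it is done.

Besides the shell and the picture viewer there is one more tool, called after "Emit:" as name(argument=value, ...), one argument or row to a line, values as JSON. carry_out: Moves the arm, as the interface text tells. Its arguments: {"type":"object","properties":{"motion":{"type":"array"},"force":{"type":"number"}},"required":["motion"]}

```bash
mkdir -p pics; cat > h.py <<'E'
import numpy as np, cv2
from station import ctrl
def grab(n,save=None):
    f=ctrl.grab_frame(n)
    if save: cv2.imwrite('pics/'+save,f['img'][:,:,::-1])
    return f
def onplane(f,u,v,z):
    K=np.array(f['intrinsics']);T=np.array(f['pose'])
    d=T[:3,:3]@np.linalg.solve(K,[u,v,1.]);o=T[:3,3]
    return o+d*(z-o[2])/d[2]
def cloud(f):
    K=np.array(f['intrinsics']);T=np.array(f['pose']);z=f['z_map']
    v,u=np.mgrid[:z.shape[0],:z.shape[1]]
    p=np.stack([(u-K[0,2])/K[0,0]*z,(v-K[1,2])/K[1,1]*z,z],-1)
    return p@T[:3,:3].T+T[:3,3]
E
python3 - <<'E'
from h import *
import pickle
np.set_printoptions(precision=4,suppress=True)
d={}
for n in('scene','top'):
    d[n]=grab(n,n+'0.png'); print(n,d[n]['pose'],d[n]['intrinsics'])
pickle.dump(d,open('f0.pkl','wb'))
s=ctrl.sense();print(s)
E
```

```text
scene [[-0.5978  0.576  -0.5576  1.2926]
 [ 0.8016  0.4228 -0.4227  0.5745]
 [-0.0078 -0.6997 -0.7144  0.9995]
 [ 0.      0.      0.      1.    ]] [[472.6834   0.     311.6964]
 [  0.     472.6834 192.7935]
 [  0.       0.       1.    ]]
top [[ 0.0882 -0.974   0.2087  0.3733]
 [-0.9961 -0.0855  0.0223 -0.0013]
 [-0.0039 -0.2099 -0.9777  1.0282]
 [ 0.      0.      0.      1.    ]] [[372.6938   0.     320.4455]
 [  0.     372.6938 193.7249]
 [  0.       0.       1.    ]]
{'t': 0.1, 'joint_pos': array([-1.1472,  0.6899, -0.1945,  1.5662,  0.1573,  0.9025, -0.2151]), 'joint_vel': array([-0.0011, -0.0026, -0.0002, -0.0018, -0.0006, -0.0001, -0.0001]), 'joint_efforts': array([ -0.0038, -52.8498,  -1.2719, -15.3839,  -0.0526,   0.0019,
         0.    ]), 'tcp_pos': array([0.2374, 0.5776, 0.252 ]), 'ee_rot': array([[-0.925 ,  0.3799, -0.0005],
       [ 0.3799,  0.925 , -0.0016],
       [-0.0002, -0.0016, -1.    ]]), 'contact_force': array([ 0.5036, -0.4164, -0.0513]), 'ft_torque': array([-0.0035,  0.0616, -0.0026]), 'finger_force': 0.0, 'grip_width': 0.08821008279010263}
```

View pics/scene0.png

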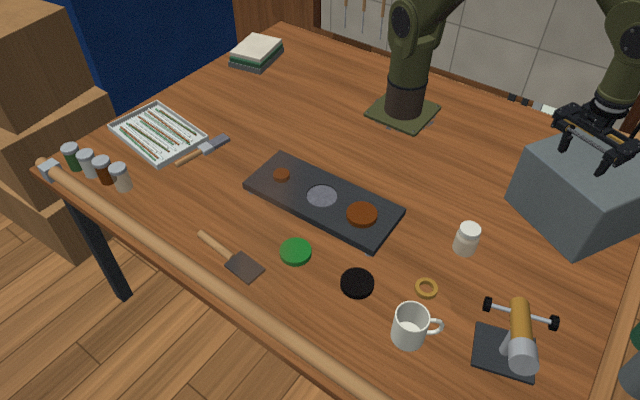

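View pics/top0.png

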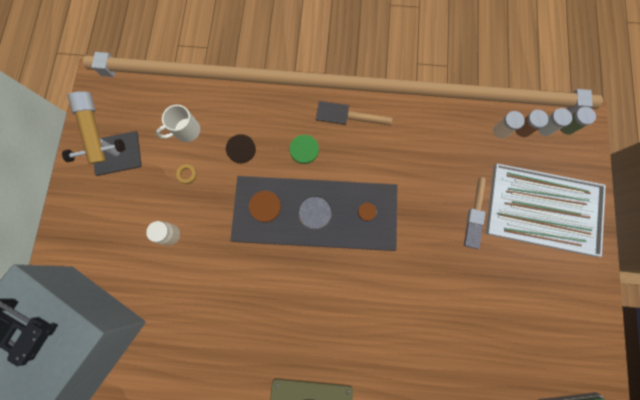

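Scene view: the large amber disc is at (362,214), the small amber disc at (281,174) and the pocket at (322,195). In the top view they are at (265,206), (368,211) and (315,212).

Possible mix-ups, by top pixel: small amber (368,211), black disc (241,148), green disc (304,149), brass collar (186,174). I choose the large amber disc at (265,206), on the plate. The gripper starts over a tall grey box, so it has to go up first.

```bash
cat >> h.py <<'E'
def amber(f):
    hsv=cv2.cvtColor(f['img'],cv2.COLOR_RGB2HSV)
    return hsv
def fit(mask):
    c,_=cv2.findContours(mask.astype(np.uint8),cv2.RETR_EXTERNAL,cv2.CHAIN_APPROX_NONE)
    return sorted([x for x in c if cv2.contourArea(x)>60],key=cv2.contourArea,reverse=True)
E
python3 - <<'E'
from h import *
import pickle
np.set_printoptions(precision=4,suppress=True)
d=pickle.load(open('f0.pkl','rb'))
px={'scene':{'blank':(362,214),'small':(281,174),'pocket':(322,195),'plate':(290,205)},'top':{'blank':(265,206),'small':(368,211),'pocket':(315,212),'plate':(290,235)}}
for n,f in d.items():
    P=cloud(f); hsv=cv2.cvtColor(f['img'],cv2.COLOR_RGB2HSV)
    for k,(u,v) in px[n].items(): print(n,k,hsv[v,u],P[v,u], np.median(P[v-2:v+3,u-2:u+3].reshape(-1,3),0))
    # plate region by depth height
    zs=P[...,2]; m=(zs>0.02)&(zs<0.07)&(P[...,0]>.3)&(P[...,0]<.85)&(abs(P[...,1])<.4)
    pl=m&(hsv[...,2]<75)&(hsv[...,1]<90)
    c=fit(pl)[0]; print(n,'plate z',np.median(zs[pl]),'rect',[list(onplane(f,*q,np.median(zs[pl]))) for q in cv2.boxPoints(cv2.minAreaRect(c))] if n=='top' else '')
    am=(hsv[...,0]<16)&(hsv[...,1]>140)&(zs>0.022)&(zs<.08)&(P[...,0]>.3)&(abs(P[...,1])<.4)
    for c in fit(am)[:4]:
        e=cv2.fitEllipse(c); print(n,'amber',e, onplane(f,*e[0],.054), cv2.contourArea(c))
    b=px[n]['blank']; print(n,'depth zeros near', (f['z_map']==0).sum())
for n in d:
    u,v=px[n]['blank']; cv2.imwrite(f'pics/c_{n}.png',cv2.resize(d[n]['img'][v-60:v+60,u-90:u+140,::-1],None,fx=3,fy=3))
E
```

```text
scene blank [ 12 188 118] [0.5418 0.1729 0.058 ] [0.541  0.1729 0.0578]
scene small [ 13 169 115] [ 0.548  -0.1013  0.0564] [ 0.5484 -0.1005  0.0576]
scene pocket [126  21 124] [0.5296 0.0327 0.035 ] [0.5307 0.0334 0.0362]
scene plate [11 29 70] [ 0.6175 -0.0133  0.0403] [ 0.6175 -0.0137  0.0394]
scene plate z 0.039012527383720186 rect 
scene amber ((361.2528381347656, 214.25559997558594), (26.10221290588379, 30.668745040893555), 95.16387176513672) [0.5406 0.1701 0.054 ] 627.0
scene amber ((280.81195068359375, 174.63552856445312), (14.198914527893066, 15.018004417419434), 74.97747802734375) [ 0.5486 -0.1017  0.054 ] 165.0
scene depth zeros near 996
top blank [ 12 176 126] [0.5346 0.1641 0.0573] [0.535  0.1643 0.0544]
top small [ 13 176 126] [ 0.5456 -0.1086  0.0542] [ 0.5455 -0.1086  0.0543]
top pocket [115  22 130] [0.5339 0.0315 0.0341] [0.5339 0.0315 0.0339]
top plate [130  10  77] [0.4662 0.0921 0.0353] [0.4662 0.0917 0.0372]Traceback (most recent call last):
  File "<stdin>", line 12, in <module>
IndexError: list index out of range
```

Depth puts the plate face at about 0.038, the disc top at about 0.056, the pocket near (0.532, 0.033) and the blank near (0.539, 0.167). I'll move over them for a wrist view.

Emit:
carry_out(
  motion=[
    [[0,0,0.03],0,0.088],
    [[0,0,0.03],0,0.088],
    [[0.016,-0.026,0.004],-3.8,0.088],
    [[0.016,-0.026,0.004],-3.8,0.088],
    [[0.016,-0.026,0.004],-3.8,0.088],
    [[0.016,-0.026,0.004],-3.8,0.088],
    [[0.016,-0.026,0.004],-3.8,0.088],
    [[0.016,-0.026,0.004],-3.8,0.088],
    [[0.016,-0.026,0.004],-3.8,0.088],
    [[0.016,-0.026,0.004],-3.8,0.088],
    [[0.016,-0.026,0.004],-3.8,0.088],
    [[0.016,-0.026,0.004],-3.8,0.088],
    [[0.016,-0.026,0.004],-3.8,0.088],
    [[0.016,-0.026,0.004],-3.8,0.088],
    [[0.016,-0.026,0.004],-3.8,0.088],
    [[0.016,-0.026,0.004],-3.8,0.088],
    [[0.016,-0.026,0.004],-3.8,0.088],
    [[0.016,-0.026,0.004],-3.8,0.088],
    [[0.016,-0.026,0.004],-3.8,0.088],
    [[0,0,0],0,0.088],
  ],
)

```text
t: 2.1
tcp_pos: [0.5115, 0.1313, 0.381]
ee_rot: [[-0.045, 0.999, 0.002], [0.999, 0.045, -0.003], [-0.003, 0.002, -1.0]]
contact_force: [0.5, 0.4, 0.2]
grip_width: 0.088
finger_force: 0.0
```

```bash
python3 - <<'E'
from h import *
np.set_printoptions(precision=4,suppress=True)
f=grab('wrist','w1.png');s=ctrl.sense();print(s['t'],s['tcp_pos'],s['ee_rot'],s['joint_pos'])
print(f['pose'],f['intrinsics'])
import pickle;pickle.dump(f,open('w1.pkl','wb'))
E
```

```text
2.15 [0.5101 0.134  0.3806] [[-0.0494  0.9988  0.0002]
 [ 0.9988  0.0494 -0.001 ]
 [-0.001   0.0001 -1.    ]] [-0.4357  0.4151  0.1397  1.6801 -0.0635  1.051  -0.2268]
[[ 0.999   0.0411  0.0148  0.5086]
 [ 0.0436 -0.956  -0.29    0.2052]
 [ 0.0022  0.2904 -0.9569  0.5117]
 [ 0.      0.      0.      1.    ]] [[309.3013   0.     322.43  ]
 [  0.     309.3013 200.4157]
 [  0.       0.       1.    ]]
```

View pics/w1.png

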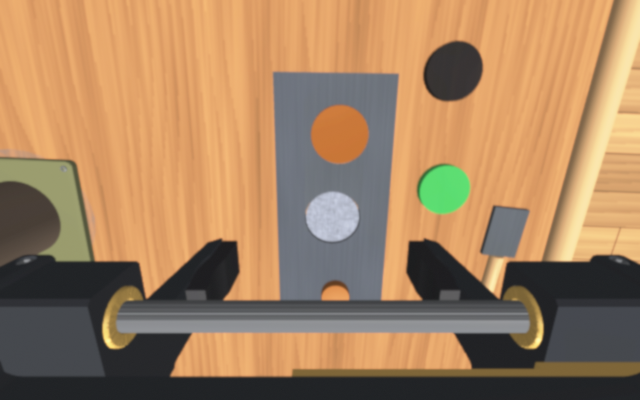

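The wrist view shows the large amber disc at (340,134), the pocket felt at (332,216) and the small disc at (335,290), with the black disc (454,70) and the green disc (444,189) off the plate. Next I fit these and triangulate with the top view.

```bash
cat >> h.py <<'E'
def disc(f,u,v,tol=28):
    """flood fill from seed in blurred Lab -> ellipse"""
    lab=cv2.medianBlur(cv2.cvtColor(f['img'],cv2.COLOR_RGB2LAB),3)
    m=np.zeros((402,642),np.uint8)
    cv2.floodFill(lab,m,(u,v),0,(tol,)*3,(tol,)*3,8|cv2.FLOODFILL_FIXED_RANGE|cv2.FLOODFILL_MASK_ONLY|(255<<8))
    c=max(fit(m[1:-1,1:-1]>0),key=cv2.contourArea)
    return cv2.fitEllipse(cv2.convexHull(c)),cv2.convexHull(c)
def tri(fa,pa,fb,pb):
    o=[np.array(f['pose'])[:3,3] for f in(fa,fb)]
    d=[onplane(f,*p,0)-oo for f,p,oo in zip((fa,fb),(pa,pb),o)]
    t=np.linalg.lstsq(np.stack([d[0],-d[1]],1),o[1]-o[0],rcond=None)[0]
    a,b=o[0]+d[0]*t[0],o[1]+d[1]*t[1]
    return (a+b)/2,np.linalg.norm(a-b)
E
python3 - <<'E'
from h import *
import pickle
np.set_printoptions(precision=4,suppress=True)
d=pickle.load(open('f0.pkl','rb')); d['wrist']=pickle.load(open('w1.pkl','rb'))
px={'scene':{'blank':(362,214),'pocket':(322,195)},'top':{'blank':(265,206),'pocket':(315,212)},'wrist':{'blank':(340,134),'pocket':(332,216)}}
E={}
for n,f in d.items():
    for k,p in px[n].items():
        e,h=disc(f,*p); z={'blank':.056,'pocket':.035}[k]
        w=np.array([onplane(f,*q[0],z) for q in h]); c,r=cv2.minEnclosingCircle(w[:,:2].astype(np.float32))
        E[n,k]=e[0]; print(n,k,np.round(e[0]+e[1],1),'on plane ellipse c',onplane(f,*e[0],z)[:2],'circ',c,2*r)
for k in('blank','pocket'):
    for a,b in(('wrist','top'),('wrist','scene'),('scene','top')): print(k,a,b,*tri(d[a],E[a,k],d[b],E[b,k]))
f=d['wrist'];P=cloud(f)
for k,(u,v) in {'blank':(340,134),'felt':(332,216),'plate1':(305,170),'plate2':(375,170)}.items(): print(k,np.median(P[v-4:v+5,u-4:u+5].reshape(-1,3),0))
for q in((274,72),(397,74)): print('corner',onplane(f,*q,.038))
E
```

```text
scene blank [360.9 213.7  26.9  32.6] on plane ellipse c [0.5412 0.1691] circ (0.5414025187492371, 0.16849449276924133) 0.0999734103679657
scene pocket [321.5 195.7  21.6  30.1] on plane ellipse c [0.5326 0.0332] circ (0.5320879220962524, 0.03284705802798271) 0.08669846504926682
top blank [264.4 205.9  33.5  33.8] on plane ellipse c [0.5348 0.1659] circ (0.5351158380508423, 0.16602087020874023) 0.09180476516485214
top pocket [314.6 212.6  31.9  32.6] on plane ellipse c [0.5321 0.0323] circ (0.5324135422706604, 0.03211862966418266) 0.08899256587028503
wrist blank [339.3 133.7  57.2  58.7] on plane ellipse c [0.5356 0.1688] circ (0.535649836063385, 0.16765566170215607) 0.083434097468853
wrist pocket [332.1 216.   48.5  52.4] on plane ellipse c [0.5329 0.0348] circ (0.5327834486961365, 0.034325361251831055) 0.08682022243738174
blank wrist top [0.5365 0.1679 0.0451] 0.0003954321008634481
blank wrist scene [0.5363 0.1675 0.0502] 0.0018100324266528557
blank scene top [0.536  0.1667 0.0497] 0.0006625525148549132
pocket wrist top [0.5332 0.0325 0.0285] 0.00011305736102244116
pocket wrist scene [0.5331 0.0343 0.0355] 0.001454519919996461
pocket scene top [0.5321 0.0325 0.0342] 0.00042998845476301166
blank [0.5367 0.1685 0.0555]
felt [0.5329 0.0346 0.0345]
plate1 [0.4868 0.1098 0.0374]
plate2 [0.5954 0.1146 0.0377]
corner [0.4389 0.2492 0.038 ]
corner [0.6139 0.2543 0.038 ]
```

The blank centre is (0.536, 0.168), with its top at about 0.0555. The pocket centre is (0.533, 0.034) and the plate face is 0.0375, so the 134 mm gap and the diameters agree with the text. I'll push along -y with two fingers 60 mm apart, straddling the disc's rear edge.

Emit:
carry_out(
  motion=[
    [[0.009,0.028,0],-1.4,0.06],
    [[0.009,0.028,0],-1.4,0.06],
    [[0.009,0.028,0],-1.4,0.06],
    [[0,0,-0.04],0,0.06],
    [[0,0,-0.04],0,0.06],
    [[0,0,-0.04],0,0.06],
    [[0,0,-0.04],0,0.06],
    [[0,0,-0.04],0,0.06],
    [[0,0,-0.04],0,0.06],
    [[0,0,0],0,0.06],
    [[0,0,0],0,0.06],
    [[0,0,0],0,0.06],
  ],
)

```text
t: 3.35
tcp_pos: [0.5375, 0.2212, 0.1428]
ee_rot: [[0.019, 1.0, 0.003], [1.0, -0.019, 0.002], [0.002, 0.003, -1.0]]
contact_force: [-0.5, -0.1, 0.8]
grip_width: 0.0599
finger_force: 0.0
```

```bash
python3 - <<'E'
from h import *
np.set_printoptions(precision=4,suppress=True)
s=ctrl.sense();print(s['t'],s['tcp_pos'],s['ee_rot'],s['grip_width'],s['contact_force'])
f=grab('wrist','w2.png')
E
```

```text
3.35 [0.5375 0.2212 0.1428] [[ 0.0189  0.9998  0.0032]
 [ 0.9998 -0.0189  0.0018]
 [ 0.0019  0.0032 -1.    ]] 0.05989395604534888 [-0.4939 -0.1348  0.7738]
```

View pics/w2.png

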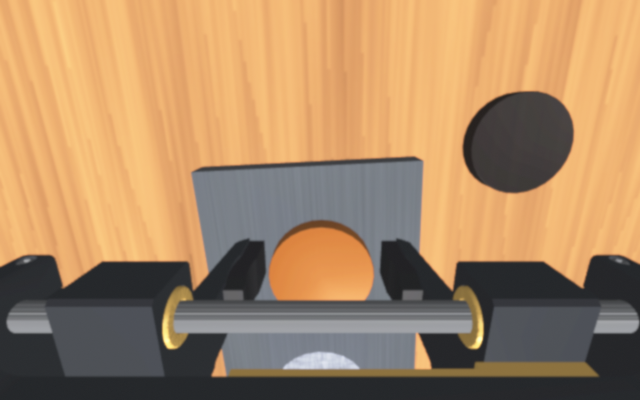

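The disc is at (321,270), centred between the fingers at about 250 and 400, so I descend behind it.

Emit:
carry_out(
  motion=[
    [[0,0,-0.025],0,0.06],
    [[0,0,-0.025],0,0.06],
    [[0,0,-0.02],0,0.06],
    [[0,0,-0.01],0,0.06],
    [[0,0,-0.004],0,0.06],
    [[0,0,0],0,0.06],
    [[0,0,0],0,0.06],
  ],
)

```text
t: 4.1
tcp_pos: [0.5373, 0.2205, 0.0579]
ee_rot: [[0.02, 1.0, 0.002], [1.0, -0.02, 0.001], [0.001, 0.002, -1.0]]
contact_force: [-0.6, 1.5, -0.2]
grip_width: 0.0601
finger_force: 0.0
```

Emit:
carry_out(
  motion=[
    [[0,-0.005,0],0,0.06],
    [[0,-0.005,0],0,0.06],
    [[0,-0.003,0],0,0.06],
    [[0,-0.003,0],0,0.06],
    [[0,-0.004,0],0,0.06],
    [[0,-0.004,0],0,0.06],
    [[0,-0.004,0],0,0.06],
    [[0,-0.004,0],0,0.06],
    [[0,-0.004,0],0,0.06],
    [[-0.0002,-0.004,0],0,0.06],
    [[-0.0002,-0.004,0],0,0.06],
    [[-0.0002,-0.004,0],0,0.06],
    [[-0.0002,-0.004,0],0,0.06],
    [[-0.0002,-0.004,0],0,0.06],
    [[-0.0002,-0.004,0],0,0.06],
    [[-0.0002,-0.004,0],0,0.06],
    [[-0.0002,-0.004,0],0,0.06],
    [[-0.0002,-0.004,0],0,0.06],
    [[-0.0002,-0.004,0],0,0.06],
    [[0,0,0],0,0.06],
  ],
)

```text
t: 6.1
tcp_pos: [0.5344, 0.1429, 0.0567]
ee_rot: [[0.021, 1.0, -0.0], [1.0, -0.021, -0.001], [-0.001, -0.0, -1.0]]
contact_force: [0.4, 1.0, 1.7]
grip_width: 0.0598
finger_force: 0.8
```

```bash
python3 - <<'E'
from h import *
np.set_printoptions(precision=4,suppress=True)
s=ctrl.sense();print(s['t'],s['tcp_pos'],s['contact_force'])
for n in('scene','top'):
    f=grab(n,n+'1.png')
    hsv=cv2.cvtColor(f['img'],cv2.COLOR_RGB2HSV);P=cloud(f)
    am=(hsv[...,0]>8)&(hsv[...,0]<16)&(hsv[...,1]>150)&(P[...,2]>.045)&(P[...,2]<.07)&(P[...,0]>.44)&(P[...,0]<.62)&(abs(P[...,1])<.25)
    for c in fit(am)[:2]: e=cv2.minEnclosingCircle(c); print(n,e,onplane(f,*e[0],.0555))
a=cv2.imread('pics/scene1.png')[120:270,220:460]; cv2.imwrite('pics/s1c.png',cv2.resize(a,None,fx=3,fy=3))
E
```

```text
6.1 [0.5344 0.1429 0.0567] [0.3929 0.985  1.7093]
scene ((280.6000061035156, 173.0), 7.6656012535095215) [ 0.5447 -0.1055  0.0555]
top ((287.6000061035156, 208.5), 14.940312385559082) [0.5334 0.1039 0.0555]
top ((366.8783874511719, 211.31080627441406), 8.324787139892578) [ 0.5443 -0.1055  0.0555]
```

View pics/s1c.png

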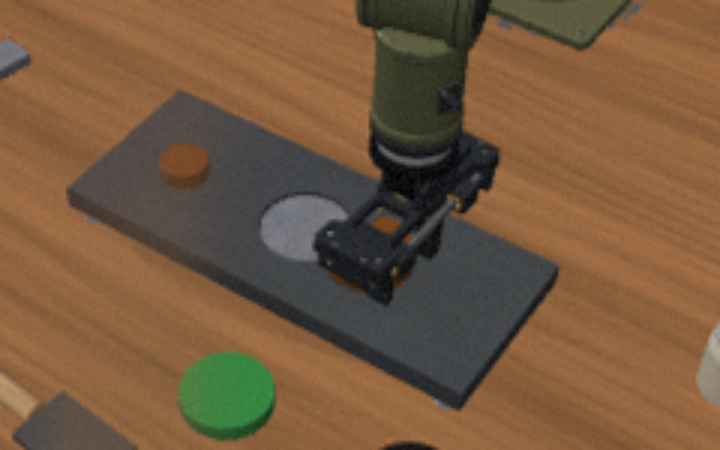

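The disc is at (0.533, 0.104) and tracks well against the fingers, 39 mm ahead of the TCP. I continue.

Emit:
carry_out(
  motion=[
    [[0,-0.004,0],0,0.06],
    [[0,-0.004,0],0,0.06],
    [[0,-0.004,0],0,0.06],
    [[0,-0.004,0],0,0.06],
    [[0,-0.004,0],0,0.06],
    [[-0.0005,-0.004,0],0,0.06],
    [[0,-0.004,0],0,0.06],
    [[0,-0.004,0],0,0.06],
    [[0,-0.004,0],0,0.06],
    [[0,-0.004,0],0,0.06],
    [[0,-0.004,0],0,0.06],
    [[0,-0.004,0],0,0.06],
    [[0,-0.004,0],0,0.06],
    [[0,-0.004,0],0,0.06],
    [[0,-0.002,0],0,0.06],
    [[0,-0.002,0],0,0.06],
    [[0,-0.0015,0],0,0.06],
    [[0,-0.0015,0],0,0.06],
    [[0,-0.001,0],0,0.06],
    [[0,0,0],0,0.06],
  ],
)

```text
t: 8.2
tcp_pos: [0.5341, 0.0795, 0.0567]
ee_rot: [[0.02, 1.0, 0.0], [1.0, -0.02, -0.001], [-0.001, 0.0, -1.0]]
contact_force: [1.6, 2.9, 2.2]
grip_width: 0.0598
finger_force: 1.5
```

```bash
cat > look.py <<'E'
from h import *
np.set_printoptions(precision=4,suppress=True)
s=ctrl.sense();print(s['t'],s['tcp_pos'],s['contact_force'])
f=grab('top');hsv=cv2.cvtColor(f['img'],cv2.COLOR_RGB2HSV);P=cloud(f)
am=(hsv[...,0]>8)&(hsv[...,0]<16)&(hsv[...,1]>150)&(P[...,2]>.038)&(P[...,2]<.07)&(P[...,0]>.44)&(P[...,0]<.62)&(abs(P[...,1])<.25)
for c in fit(am)[:2]:
    e=cv2.minEnclosingCircle(c); m=np.zeros((400,640),np.uint8);cv2.drawContours(m,[c],-1,1,-1)
    print(e,onplane(f,*e[0],.0525),'z',np.median(P[cv2.erode(m,np.ones((5,5)))>0][:,2]))
E
python3 look.py
```

```text
8.2 [0.5341 0.0795 0.0567] [1.614  2.8595 2.1735]
((311.45867919921875, 210.665283203125), 14.746156692504883) [0.5337 0.0406 0.0525] z 0.05321463279901567
((366.8783874511719, 211.31080627441406), 8.324787139892578) [ 0.5448 -0.1059  0.0525] z 0.05505854285163797
```

Emit:
carry_out(
  motion=[
    [[0,-0.001,0],0,0.06],
    [[0,-0.001,0],0,0.06],
    [[0,-0.001,0],0,0.06],
    [[0,0,0],0,0.06],
    [[0,0,0],0,0.06],
  ],
)

```text
t: 8.75
tcp_pos: [0.5336, 0.0764, 0.0565]
ee_rot: [[0.02, 1.0, -0.001], [1.0, -0.02, -0.001], [-0.001, -0.001, -1.0]]
contact_force: [0.6, 1.3, -0.4]
grip_width: 0.0602
finger_force: 0.7
```

```bash
python3 look.py
```

```text
8.75 [0.5336 0.0764 0.0565] [ 0.6221  1.324  -0.4047]
((313.5, 211.0), 14.705541610717773) [0.5333 0.0351 0.0525] z 0.053099555295628154
((366.8783874511719, 211.31080627441406), 8.324787139892578) [ 0.5448 -0.1059  0.0525] z 0.05505906016805706
```

Emit:
carry_out(
  motion=[
    [[0,-0.001,0],0,0.06],
    [[0,-0.001,0],0,0.06],
    [[0,0,0],0,0.06],
    [[0,0,0],0,0.06],
  ],
)

```text
t: 9.2
tcp_pos: [0.5337, 0.075, 0.0567]
ee_rot: [[0.02, 1.0, -0.0], [1.0, -0.02, -0.0], [-0.0, -0.0, -1.0]]
contact_force: [-1.0, 0.4, -1.3]
grip_width: 0.0598
finger_force: 0.6
```

```bash
python3 look.py
```

```text
9.2 [0.5337 0.075  0.0567] [-1.0232  0.3816 -1.2712]
((314.0, 211.0), 14.560319900512695) [0.5334 0.0338 0.0525] z 0.05305208202513001
((366.8783874511719, 211.31080627441406), 8.324787139892578) [ 0.5448 -0.1059  0.0525] z 0.05518901510771107
```

The disc appears centred over the pocket, so I back off, rise and look.

Emit:
carry_out(
  motion=[
    [[0,0.004,0],0,0.06],
    [[0,0.008,0],0,0.06],
    [[0,0.008,0],0,0.06],
    [[0,0,0.03],0,0.06],
    [[0,0,0.04],0,0.04],
    [[0,0,0.04],0,0.02],
    [[0,0,0.04],0,0],
    [[0,0,0.02],0,0],
    [[0,0,0],0,0],
    [[0,0,0],0,0],
    [[0,0,0],0,0],
  ],
)

```text
t: 10.35
tcp_pos: [0.5331, 0.0954, 0.2255]
ee_rot: [[0.019, 1.0, -0.002], [1.0, -0.019, -0.0], [-0.001, -0.002, -1.0]]
contact_force: [-1.2, 0.1, 0.6]
grip_width: 0.0059
finger_force: 0.0
```

```bash
python3 look.py; python3 - <<'E'
from h import *
np.set_printoptions(precision=4,suppress=True)
f=grab('wrist','w3.png');P=cloud(f)
hsv=cv2.cvtColor(f['img'],cv2.COLOR_RGB2HSV)
am=(hsv[...,0]>6)&(hsv[...,0]<16)&(hsv[...,1]>170)&(P[...,2]>.03)&(P[...,2]<.07)&(P[...,0]>.45)&(P[...,0]<.61)&(P[...,1]>-.06)
c=fit(am)[0];m=np.zeros((400,640),np.uint8);cv2.drawContours(m,[c],-1,1,-1);m=cv2.erode(m,np.ones((9,9)))>0
Q=P[m];A=np.c_[Q[:,:2],np.ones(len(Q))];print('plane',np.linalg.lstsq(A,Q[:,2],rcond=None)[0],'z',np.median(Q[:,2]))
e=cv2.fitEllipse(c);print(e,onplane(f,*e[0],.0525))
w=np.array([onplane(f,*q[0],.0525) for q in c]);print(cv2.minEnclosingCircle(w[:,:2].astype(np.float32)))
pl=(hsv[...,1]<80)&(P[...,2]>.03)&(P[...,2]<.045)&(abs(P[...,0]-.533)<.08)&(abs(P[...,1]-.034)<.12)&(np.hypot(P[...,0]-.533,P[...,1]-.034)>.06);print('plate',np.median(P[pl][:,2]))
E
```

```text
10.35 [0.5331 0.0954 0.2255] [-1.1787  0.1029  0.5856]
((312.30596923828125, 210.8880615234375), 15.010104179382324) [0.5333 0.0383 0.0525] z 0.053811612734757985
((366.8648681640625, 211.28378295898438), 8.328908920288086) [ 0.5449 -0.1058  0.0525] z 0.055220722599218286
plane [-0.7666  2.0694  0.3271] z 0.05520271235350377
((317.2765197753906, 221.86346435546875), (38.33977127075195, 65.5541000366211), 66.15909576416016) [0.5271 0.0543 0.0525]
((0.5307413339614868, 0.04311326518654823), 0.03972306475043297)
plate 0.03754549693126086
```

View pics/w3.png

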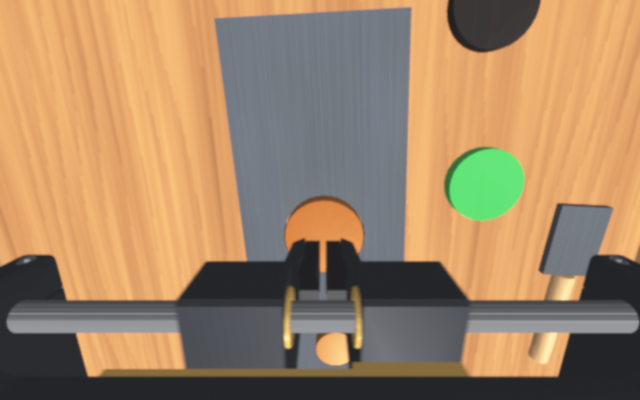

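The wrist view shows the disc at (323,235), half hidden by the fingers. I back off for an unobstructed measurement of its height.

Emit:
carry_out(
  motion=[
    [[0,-0.03,0.03],0,0],
    [[0,-0.03,0.03],0,0],
    [[0,-0.03,0.03],0,0],
    [[0,-0.03,0],0,0],
    [[0,-0.03,0],0,0],
    [[0,-0.03,0],0,0],
    [[0,0,0],0,0],
    [[0,0,0],0,0],
  ],
)

```text
t: 11.25
tcp_pos: [0.5336, -0.0851, 0.3158]
ee_rot: [[0.021, 1.0, -0.002], [1.0, -0.021, 0.001], [0.0, -0.002, -1.0]]
contact_force: [0.6, -0.2, -0.6]
grip_width: 0.0005
finger_force: 0.0
```

```bash
cat > look2.py <<'E'
from h import *
import sys
np.set_printoptions(precision=4,suppress=True)
for n in ('wrist','scene','top'):
    f=grab(n,f'{n}_{sys.argv[1]}.png');P=cloud(f)
    hsv=cv2.cvtColor(f['img'],cv2.COLOR_RGB2HSV)
    am=(hsv[...,0]>6)&(hsv[...,0]<16)&(hsv[...,1]>150)&(P[...,2]>.03)&(P[...,2]<.07)&(P[...,0]>.45)&(P[...,0]<.61)&(P[...,1]>-.15)
    for c in fit(am)[:2]:
        m=np.zeros((400,640),np.uint8);cv2.drawContours(m,[c],-1,1,-1);m=cv2.erode(m,np.ones((5,5)))>0
        Q=P[m]
        if len(Q)<5: continue
        A=np.c_[Q[:,:2],np.ones(len(Q))];x=np.linalg.lstsq(A,Q[:,2],rcond=None)[0]
        w=np.array([onplane(f,*q[0],.0525) for q in c])
        print(n,cv2.contourArea(c),'slope',x[:2],'z',np.median(Q[:,2]),'n',len(Q),cv2.minEnclosingCircle(w[:,:2].astype(np.float32)),cv2.fitEllipse(c)[0])
    pl=(hsv[...,1]<80)&(P[...,2]>.03)&(P[...,2]<.045)&(abs(P[...,0]-.533)<.08)&(abs(P[...,1]-.034)<.15)&(np.hypot(P[...,0]-.533,P[...,1]-.034)>.06);print('plate',np.median(P[pl][:,2]))
E
python3 look2.py 4
```

```text
wrist 4004.0 slope [ 0.0128 -0.2379] z 0.054250547493193774 n 3534 ((0.5338513851165771, 0.03750630468130112), 0.04140423238277435) (319.9759216308594, 62.49822235107422)
wrist 932.5 slope [-0.1098  1.0888] z 0.055579708549112705 n 719 ((0.5451765060424805, -0.10487530380487442), 0.023780416697263718) (331.1859130859375, 181.93218994140625)
plate 0.037588706548262296
scene 531.5 slope [0.7102 0.5266] z 0.05600245497464129 n 375 ((0.5365365743637085, 0.04045312851667404), 0.046957243233919144) (322.98358154296875, 193.60340881347656)
scene 144.0 slope [0.0523 0.0698] z 0.058200590794192375 n 63 ((0.545829176902771, -0.1014578565955162), 0.02954471856355667) (281.02154541015625, 174.47987365722656)
plate 0.039445545057506526
top 654.0 slope [-2.2069 -0.5556] z 0.053745969226074275 n 476 ((0.5337249040603638, 0.03851790353655815), 0.04022367671132088) (312.4495544433594, 210.9635467529297)
plate 0.0371778964656902
```

View pics/wrist_4.png

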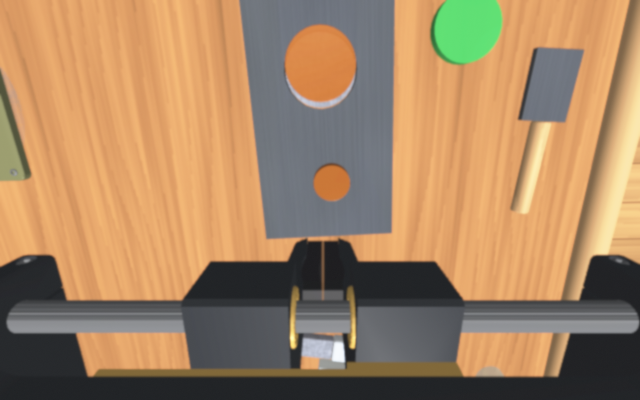

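The disc is at (320,63) with a felt crescent on the -y side (320,103). Its centre is still about 4 mm short, tipped with its rear on the rim. I go back and push a few mm more.

Emit:
carry_out(
  motion=[
    [[0,0.03,0],0,0.06],
    [[0,0.03,0],0,0.06],
    [[0,0.03,0],0,0.06],
    [[0,0.03,0],0,0.06],
    [[0,0.03,0],0,0.06],
    [[0,0.03,0],0,0.06],
    [[0,0.004,-0.03],0,0.06],
    [[0,0,-0.03],0,0.06],
    [[0,0,-0.03],0,0.06],
    [[0,0,-0.04],0,0.06],
    [[0,0,-0.04],0,0.06],
    [[0,0,-0.04],0,0.06],
    [[0,0,-0.03],0,0.06],
    [[0,0,-0.01],0,0.06],
    [[0,0,-0.008],0,0.06],
    [[0,0,0],0,0.06],
    [[0,0,0],0,0.06],
  ],
)

```text
t: 13.1
tcp_pos: [0.5348, 0.0995, 0.0599]
ee_rot: [[0.02, 1.0, 0.002], [1.0, -0.02, 0.001], [0.001, 0.002, -1.0]]
contact_force: [1.3, -0.2, 0.4]
grip_width: 0.0606
finger_force: 0.0
```

Down to y 0.072: 27.5 mm, the last part slowly.

Emit:
carry_out(
  motion=[
    [[0,-0.005,-0.001],0,0.06],
    [[0,-0.005,-0.001],0,0.06],
    [[0,-0.005,0],0,0.06],
    [[0,-0.004,0],0,0.06],
    [[0,-0.002,0],0,0.06],
    [[0,-0.002,0],0,0.06],
    [[0,-0.001,0],0,0.06],
    [[0,-0.001,0],0,0.06],
    [[0,-0.001,0],0,0.06],
    [[0,-0.001,0],0,0.06],
    [[0,-0.0005,0],0,0.06],
    [[0,0,0],0,0.06],
    [[0,0,0],0,0.06],
  ],
)

```text
t: 14.4
tcp_pos: [0.534, 0.0717, 0.0567]
ee_rot: [[0.02, 1.0, 0.0], [1.0, -0.02, 0.0], [0.0, 0.0, -1.0]]
contact_force: [-0.5, 1.3, -0.1]
grip_width: 0.0599
finger_force: 0.8
```

```bash
python3 look.py
```

```text
14.4 [0.534  0.0717 0.0567] [-0.5264  1.2776 -0.0848]
((315.0, 211.0), 14.560319900512695) [0.5336 0.0312 0.0525] z 0.05167273469768152
((366.8783874511719, 211.31080627441406), 8.324787139892578) [ 0.5448 -0.1059  0.0525] z 0.055470694939436904
```

The disc's height is now about 3.5 mm below the small disc's, so it has dropped in. I back off and verify.

Emit:
carry_out(
  motion=[
    [[0,0.004,0],0,0.06],
    [[0,0.008,0],0,0.06],
    [[0,0.01,0],0,0.06],
    [[0,0,0.03],0,0.06],
    [[0,0,0.04],0,0.04],
    [[0,0,0.04],0,0.02],
    [[0,0,0.04],0,0],
    [[0,-0.03,0.03],0,0],
    [[0,-0.03,0.03],0,0],
    [[0,-0.03,0.03],0,0],
    [[0,-0.03,0],0,0],
    [[0,-0.03,0],0,0],
    [[0,-0.03,0],0,0],
    [[0,0,0],0,0],
    [[0,0,0],0,0],
  ],
)

```text
t: 15.95
tcp_pos: [0.5339, -0.0859, 0.2967]
ee_rot: [[0.02, 1.0, -0.0], [1.0, -0.02, 0.001], [0.001, -0.0, -1.0]]
contact_force: [-0.0, -0.4, -0.1]
grip_width: 0.0003
finger_force: 0.0
```

```bash
python3 look2.py 5; python3 -c "
import cv2;a=cv2.imread('pics/wrist_5.png')[0:220,200:440];cv2.imwrite('pics/w5c.png',cv2.resize(a,None,fx=2.5,fy=2.5))"
```

```text
wrist 4373.0 slope [ 0.0081 -0.2176] z 0.052085964311018196 n 3881 ((0.5340456366539001, 0.03476213663816452), 0.04121572896838188) (319.5380859375, 62.68589782714844)
wrist 1036.0 slope [-0.0628  0.6681] z 0.05558524760771061 n 809 ((0.5447912812232971, -0.10497188568115234), 0.023841528221964836) (330.93792724609375, 184.92013549804688)
plate 0.03758690353186428
scene 532.5 slope [0.7162 0.5292] z 0.053938935983966485 n 372 ((0.5391858816146851, 0.03755457326769829), 0.04704087972640991) (321.84271240234375, 193.6224822998047)
scene 141.5 slope [0.0168 0.0447] z 0.057447018009168294 n 59 ((0.545829176902771, -0.1014578565955162), 0.02954471856355667) (280.69122314453125, 174.37704467773438)
plate 0.03949272333333009
top 645.5 slope [-1.0194 -0.2441] z 0.05157684890798431 n 468 ((0.5339146256446838, 0.03403688594698906), 0.04005618020892143) (313.7858581542969, 210.9877166748047)
plate 0.03713105018669394
```

View pics/w5c.png

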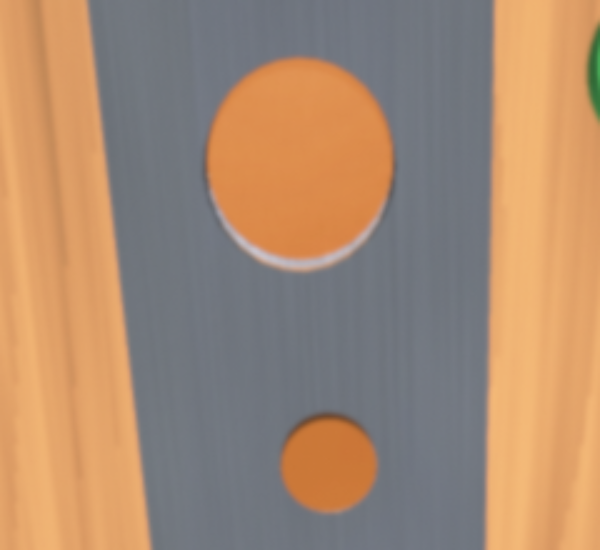

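The crop shows the disc in the pocket (at 300,160), with only a thin felt crescent in the play. It stands 14.5 mm above the plate (15 expected), so it has dropped. Centre is (0.534, 0.0345). Next: closed fingertips above the centre.

Emit:
carry_out(
  motion=[
    [[0,0.03,0],0,0],
    [[0,0.03,-0.02],0,0],
    [[0,0.03,-0.03],0,0],
    [[0,0.0305,-0.03],0,0],
    [[0,0,-0.04],0,0],
    [[0,0,-0.04],0,0],
    [[0,0,-0.03],0,0],
    [[0,0,-0.02],0,0],
    [[0,0,-0.01],0,0],
    [[0,0,0],0,0],
    [[0,0,0],0,0],
    [[0,0,0],0,0],
  ],
)

```text
t: 17.3
tcp_pos: [0.5348, 0.0344, 0.0779]
ee_rot: [[0.02, 1.0, 0.002], [1.0, -0.02, 0.0], [0.0, 0.002, -1.0]]
contact_force: [0.2, 0.1, -0.6]
grip_width: 0.0003
finger_force: 0.0
```

Emit:
carry_out(
  motion=[
    [[0,0,-0.003],0,0],
    [[0,0,-0.003],0,0],
    [[0,0,-0.002],0,0],
    [[0,0,-0.001],0,0],
    [[0,0,-0.001],0,0],
    [[0,0,-0.001],0,0],
    [[0,0,-0.001],0,0],
    [[0,0,0],0,0],
    [[0,0,0],0,0],
  ],
)

```text
t: 18.2
tcp_pos: [0.534, 0.0342, 0.0647]
ee_rot: [[0.02, 1.0, 0.0], [1.0, -0.02, 0.0], [0.0, 0.0, -1.0]]
contact_force: [-0.8, 0.2, -0.1]
grip_width: 0.0003
finger_force: 0.0
```

Emit:
carry_out(
  motion=[
    [[0,0,-0.001],0,0],
    [[0,0,-0.001],0,0],
    [[0,0,0],0,0],
  ],
)

```text
t: 18.5
tcp_pos: [0.534, 0.0341, 0.0626]
ee_rot: [[0.02, 1.0, 0.0], [1.0, -0.02, 0.0], [0.0, 0.0, -1.0]]
contact_force: [0.6, -0.1, -0.6]
grip_width: 0.0005
finger_force: 0.0
```

Emit:
carry_out(
  motion=[
    [[0,0,-0.001],0,0],
    [[0,0,0],0,0],
  ],
)

```text
t: 18.7
tcp_pos: [0.534, 0.0342, 0.0616]
ee_rot: [[0.02, 1.0, -0.0], [1.0, -0.02, -0.0], [-0.0, -0.0, -1.0]]
contact_force: [0.8, -0.0, -0.0]
grip_width: 0.0006
finger_force: 0.0
```

Emit:
carry_out(
  motion=[
    [[0,0,-0.001],0,0],
    [[0,0,0],0,0],
  ],
)

```text
t: 18.9
tcp_pos: [0.534, 0.0341, 0.0606]
ee_rot: [[0.02, 1.0, -0.0], [1.0, -0.02, -0.0], [-0.0, -0.0, -1.0]]
contact_force: [-0.2, 0.7, 0.2]
grip_width: 0.0004
finger_force: 0.0
```

No force 6 mm below the expected contact, so I look.

```bash
python3 - <<'E'
from h import *
f=grab('scene');g=grab('wrist')
a=cv2.resize(f['img'][130:240,250:410,::-1],(800,550));cv2.imwrite('pics/s6.png',a)
np.set_printoptions(precision=4,suppress=True)
for n,f in(('s',f),('w',g),('t',grab('top'))):
    P=cloud(f);hsv=cv2.cvtColor(f['img'],cv2.COLOR_RGB2HSV)
    am=(hsv[...,0]>6)&(hsv[...,0]<16)&(hsv[...,1]>150)&(P[...,2]>.03)&(P[...,2]<.07)&(P[...,0]>.48)&(P[...,0]<.59)&(P[...,1]>-.02)&(P[...,1]<.085)
    m=cv2.erode(am.astype(np.uint8),np.ones((3,3)))>0
    pl=(hsv[...,1]<80)&(P[...,2]>.03)&(P[...,2]<.045)&(abs(P[...,0]-.533)<.08)&(abs(P[...,1]-.034)<.15)&(np.hypot(P[...,0]-.533,P[...,1]-.034)>.06)
    print(n,m.sum(),np.percentile(P[m][:,2],[10,50,90]) if m.any() else '',np.median(P[pl][:,2]))
s=ctrl.sense();print(s['contact_force'],s['tcp_pos'],s['joint_efforts'])
E
```

```text
s 198 [0.0444 0.0467 0.0492] 0.039478282355461525
w 8975 [0.0443 0.0451 0.0458] 0.03757318873912252
t 0  0.037151386509998274
[-0.1703  0.9458  0.2189] [0.5339 0.0341 0.0607] [ -0.0002 -51.0441   1.6592  -5.5567  -0.0184   0.0049   0.    ]
```

View pics/s6.png

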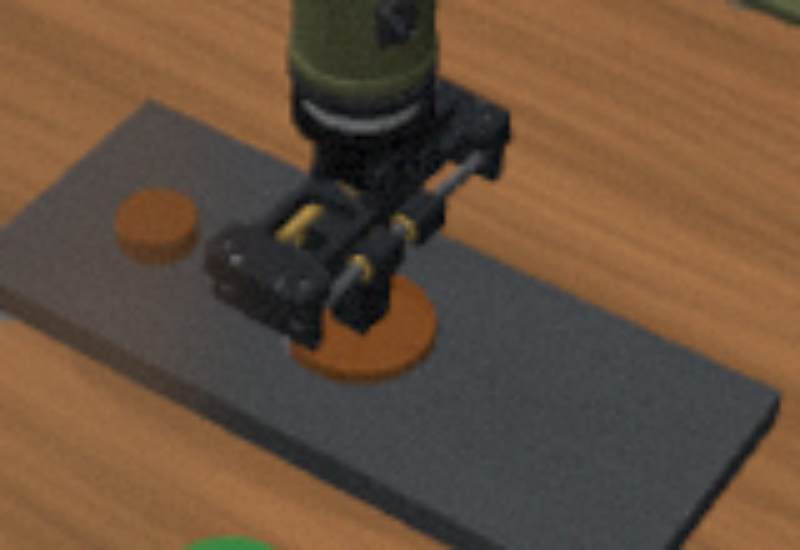

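The disc has already sunk about 7 mm: its top is now 7.5 mm above the plate. The pad gives way and the force relaxes. I continue in half-millimetre steps, reading the force after each.

Emit:
carry_out(
  motion=[
    [[0,0,-0.0005],0,0],
  ],
)

```text
t: 19.15
tcp_pos: [0.5339, 0.0341, 0.0603]
ee_rot: [[0.02, 1.0, 0.0], [1.0, -0.02, -0.0], [-0.0, 0.0, -1.0]]
contact_force: [-0.6, 0.3, 1.2]
grip_width: 0.0005
finger_force: 0.4
```

Emit:
carry_out(
  motion=[
    [[0,0,-0.0005],0,0],
  ],
)

```text
t: 19.25
tcp_pos: [0.5339, 0.0342, 0.0597]
ee_rot: [[0.02, 1.0, 0.0], [1.0, -0.02, 0.0], [0.0, 0.0, -1.0]]
contact_force: [-0.3, -0.5, 1.2]
grip_width: 0.0007
finger_force: 0.4
```

Emit:
carry_out(
  motion=[
    [[0,0,-0.0005],0,0],
  ],
)

```text
t: 19.35
tcp_pos: [0.534, 0.0341, 0.0592]
ee_rot: [[0.02, 1.0, 0.0], [1.0, -0.02, 0.0], [0.0, 0.0, -1.0]]
contact_force: [0.1, 0.1, 0.2]
grip_width: 0.0002
finger_force: 0.4
```

Emit:
carry_out(
  motion=[
    [[0,0,-0.0005],0,0],
  ],
)

```text
t: 19.45
tcp_pos: [0.5339, 0.0342, 0.0587]
ee_rot: [[0.02, 1.0, -0.0], [1.0, -0.02, 0.0], [0.0, -0.0, -1.0]]
contact_force: [-0.4, 0.1, 0.4]
grip_width: 0.0002
finger_force: 0.4
```

Emit:
carry_out(
  motion=[
    [[0,0,-0.0005],0,0],
  ],
)

```text
t: 19.55
tcp_pos: [0.5339, 0.0341, 0.0582]
ee_rot: [[0.02, 1.0, -0.0], [1.0, -0.02, 0.0], [0.0, -0.0, -1.0]]
contact_force: [-0.6, 0.2, 1.5]
grip_width: 0.0001
finger_force: 0.4
```

Emit:
carry_out(
  motion=[
    [[0,0,-0.0005],0,0],
  ],
)

```text
t: 19.65
tcp_pos: [0.534, 0.0341, 0.0577]
ee_rot: [[0.02, 1.0, 0.0], [1.0, -0.02, 0.0], [0.0, 0.0, -1.0]]
contact_force: [-0.2, -0.4, 0.6]
grip_width: 0.0002
finger_force: 0.4
```

Emit:
carry_out(
  motion=[
    [[0,0,-0.0005],0,0],
  ],
)

```text
t: 19.75
tcp_pos: [0.534, 0.0342, 0.0572]
ee_rot: [[0.02, 1.0, 0.0], [1.0, -0.02, 0.0], [0.0, 0.0, -1.0]]
contact_force: [-0.6, -0.0, 0.4]
grip_width: 0.0002
finger_force: 0.4
```

```bash
cat > look3.py <<'E'
from h import *
np.set_printoptions(precision=4,suppress=True)
f=grab('wrist');P=cloud(f);hsv=cv2.cvtColor(f['img'],cv2.COLOR_RGB2HSV)
am=(hsv[...,0]>6)&(hsv[...,0]<16)&(hsv[...,1]>150)&(P[...,2]>.02)&(P[...,2]<.07)&(P[...,0]>.48)&(P[...,0]<.59)&(P[...,1]>-.02)&(P[...,1]<.085)
m=cv2.erode(am.astype(np.uint8),np.ones((7,7)))>0;Q=P[m]
lo=np.percentile(Q[:,2],[2,98]);Q=Q[(Q[:,2]>lo[0])&(Q[:,2]<lo[1])]
print('disc',m.sum(),np.percentile(Q[:,2],[10,50,90]),'slope',np.linalg.lstsq(np.c_[Q[:,:2],np.ones(len(Q))],Q[:,2],rcond=None)[0][:2])
s=ctrl.sense();print(s['t'],s['contact_force'],s['ft_torque'],s['tcp_pos'])
E
python3 look3.py
```

```text
disc 6759 [0.0409 0.0416 0.0424] slope [-0.0004  0.0008]
19.8 [-1.3355 -0.1576  0.3115] [-0.0876  0.1039 -0.0312] [0.534  0.0342 0.0571]
```

The disc is level and following, with travel now about 11 mm, so the stop should be within 2 mm. I use smaller steps.

Emit:
carry_out(
  motion=[
    [[0,0,-0.0004],0,0],
  ],
)

```text
t: 19.9
tcp_pos: [0.534, 0.0342, 0.0568]
ee_rot: [[0.02, 1.0, 0.0], [1.0, -0.02, 0.0], [0.0, 0.0, -1.0]]
contact_force: [-0.3, -0.0, 1.5]
grip_width: 0.0003
finger_force: 0.4
```

Emit:
carry_out(
  motion=[
    [[0,0,-0.0004],0,0],
  ],
)

```text
t: 20.0
tcp_pos: [0.534, 0.0341, 0.0564]
ee_rot: [[0.02, 1.0, 0.0], [1.0, -0.02, 0.0], [0.0, 0.0, -1.0]]
contact_force: [-0.4, -0.1, 1.0]
grip_width: 0.0004
finger_force: 0.4
```

Emit:
carry_out(
  motion=[
    [[0,0,-0.0004],0,0],
  ],
)

```text
t: 20.1
tcp_pos: [0.534, 0.0342, 0.056]
ee_rot: [[0.02, 1.0, 0.0], [1.0, -0.02, 0.0], [0.0, 0.0, -1.0]]
contact_force: [-0.2, -0.5, 0.3]
grip_width: 0.0002
finger_force: 0.4
```

Emit:
carry_out(
  motion=[
    [[0,0,-0.0004],0,0],
  ],
)

```text
t: 20.2
tcp_pos: [0.534, 0.0342, 0.0556]
ee_rot: [[0.02, 1.0, 0.0], [1.0, -0.02, 0.0], [0.0, 0.0, -1.0]]
contact_force: [-0.4, 0.5, 0.1]
grip_width: 0.0003
finger_force: 0.4
```

Emit:
carry_out(
  motion=[
    [[0,0,-0.0004],0,0],
  ],
)

```text
t: 20.3
tcp_pos: [0.534, 0.0341, 0.0553]
ee_rot: [[0.02, 1.0, 0.0], [1.0, -0.02, -0.0], [-0.0, 0.0, -1.0]]
contact_force: [-1.3, 0.0, 7.0]
grip_width: 0.0006
finger_force: 3.2
```

Emit:
carry_out(
  motion=[
    [[0,0,-0.0004],0,0],
  ],
)

```text
t: 20.4
tcp_pos: [0.534, 0.0341, 0.0553]
ee_rot: [[0.02, 1.0, 0.0], [1.0, -0.02, 0.0], [0.0, 0.0, -1.0]]
contact_force: [-1.7, -0.8, 9.7]
grip_width: 0.0003
finger_force: 4.8
```

Emit:
carry_out(
  motion=[
    [[0,0,-0.0004],0,0],
  ],
)

```text
t: 20.5
tcp_pos: [0.5339, 0.0342, 0.0552]
ee_rot: [[0.02, 1.0, 0.0], [1.0, -0.02, 0.0], [0.0, 0.0, -1.0]]
contact_force: [-2.5, -0.4, 13.9]
grip_width: 0.0006
finger_force: 6.6
```

```bash
python3 look3.py
```

```text
disc 6465 [0.039  0.0397 0.0404] slope [0.0003 0.0015]
20.55 [-1.7613  0.4244  8.2643] [-0.085   0.4759 -0.0044] [0.534  0.0341 0.0553]
```

This is a firm hard stop: the TCP stalls at 0.0553, the force reads 8–14 N, and travel is about 12.5 mm. I hold briefly, then release.

Emit:
carry_out(
  motion=[
    [[0,0,0],0,0],
    [[0,0,0],0,0],
    [[0,0,0],0,0],
  ],
)

```text
t: 20.85
tcp_pos: [0.534, 0.0341, 0.0553]
ee_rot: [[0.02, 1.0, 0.0], [1.0, -0.02, 0.0], [0.0, 0.0, -1.0]]
contact_force: [-1.5, 0.9, 9.1]
grip_width: 0.0004
finger_force: 4.6
```

Emit:
carry_out(
  motion=[
    [[0,0,0.002],0,0],
    [[0,0,0.005],0,0],
    [[0,0,0.02],0,0],
    [[0,0,0.03],0,0],
    [[0,0,0.03],0,0],
    [[0,0,0.03],0,0],
    [[0,0,0.03],0,0],
    [[0,-0.04,0.03],0,0],
    [[0,-0.04,0.03],0,0],
    [[0,-0.04,0],0,0],
    [[0,0,0],0,0],
    [[0,0,0],0,0],
    [[0,0,0],0,0],
  ],
)

```text
t: 22.15
tcp_pos: [0.5338, -0.0843, 0.2611]
ee_rot: [[0.018, 1.0, -0.001], [1.0, -0.018, 0.001], [0.001, -0.001, -1.0]]
contact_force: [0.8, 0.2, 1.0]
grip_width: 0.0001
finger_force: 0.0
```

```bash
python3 look3.py; python3 look2.py 7
```

```text
disc 3519 [0.0389 0.0398 0.0407] slope [ 0.0001 -0.0007]
22.2 [-0.5414  0.7119 -0.4618] [-0.0432  0.0997 -0.0482] [ 0.5338 -0.084   0.261 ]
wrist 5066.0 slope [ 0.004  -0.1075] z 0.03981932614942463 n 4540 ((0.5342975854873657, 0.03314917907118797), 0.04007197171449661) (320.13800048828125, 61.73855209350586)
wrist 1252.5 slope [-0.1369  1.2836] z 0.055554860923512306 n 996 ((0.5448599457740784, -0.10515686124563217), 0.024085046723484993) (331.921142578125, 194.2986297607422)
plate 0.037583962912709934
scene 461.0 slope [0.8094 0.5898] z 0.04190300023639171 n 310 ((0.5433550477027893, 0.04071933403611183), 0.042429085820913315) (321.7324523925781, 195.1509246826172)
scene 137.5 slope [0.0725 0.0274] z 0.05747375419323941 n 57 ((0.545769214630127, -0.10203447937965393), 0.0290455911308527) (281.0234069824219, 174.14175415039062)
plate 0.03947631483294689
top 647.0 slope [-0.9933 -0.2613] z 0.03931236189194043 n 468 ((0.5325434803962708, 0.03425338491797447), 0.04033159092068672) (313.79595947265625, 211.55857849121094)
plate 0.03712343210210983
```

```bash
python3 -c "
from station import ctrl
print(ctrl.job_done())"
```

```text
the job is handed in; nothing more can be done
None
```

The large amber disc was slid into the pocket and pressed level to its hard stop (held at about 9 N, highest reading 13.9 N), then released and handed in at about 22 s; the small disc did not move, and I did not re-measure the jar, brush or collar.

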